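# Unload the press-disc carrier

## Robot

A 6-joint arm with a two-finger parallel gripper is mounted at the origin on a cart in front of the work surface, level with it; the furniture and walls round the work are solid. World frame = base frame: x ahead of the robot, y to its left, z up, the work surface at z = 0. Lengths are in m, angles in degrees, forces in N, time in s.
With the tool pointing down it reaches from about 0.375 to 0.9 m from the base axis. Payload 3.1 kg.
Tool frame: the origin (TCP) lies midway between the tips of the shut fingers; the grasp point (between the pads) lies 19 mm behind it; z points along the fingers, y is the line along which they close (so a half turn about z gives the same grasp; the last joint's range is limited). The gripper opens to 87 mm and grips with 3 to 60 N. Pads are 19 mm wide; open, the fingers measure 117 mm over their backs; the gripper's body (75 mm by 190 mm) begins 51 mm behind the grasp point.
Start: joints at [-79.326, 30.224, 82.088, -0, 67.689, -10.227], TCP at [0.223, -0.584, 0.193] pointing down, gripper open.
Joint ranges: [-176.69, 176.69], [-43.24, 126.21], [12.49, 139.97], [-82, 262], [0, 151.66], [-163.58, 163.58]. Speed limits (degrees/s): [159.86, 159.86, 180, 180, 180, 180].

## Interface

Orientations are given as a 3x3 rotation matrix whose columns are the frame's x, y, z axes.
In Python, from rig import bot, capture gives the robot as it stands.
- The arm moves only by the tool hand_motion, called after "Call:" as name([rows], argument=value, ...), one row to a line, values as JSON. Schema: {"type":"object","properties":{"plan":{"type":"array","items":{"type":"number"},"minItems":7,"maxItems":140},"only":{"type":"string"},"quiet":{"type":"boolean"},"lines":{"type":"string"}},"required":["plan"],"additionalProperties":false}. plan is one flat list of numbers that holds 1 to 20 rows one after another, with no inner brackets; each row has 7 numbers: dx, dy, dz in fractions of the full range, 1 being 60 cm, then a rotation vector rx, ry, rz in normalised numbers (1 is 360 degrees), then the opening from 0.0 (shut) to 1.0 (fully open); each row is the pose to reach, as a shift and turn from the pose commanded when the call began, along the tool's axes at that moment; what a row does not reach only later rows make up. A row lasts 1/10 s, in which the tool goes at most 0.05 m and 8.59 degrees, less where a joint would pass 70% of its speed; a pose out of reach is approached as far as the arm can. The fingers move at their own pace and stop on an object; the grip force is fixed at half the most. Time passes only in rows, so rows that do not move let the fingers close. The tool returns the time, the measured TCP pose, the force, the opening and the grip force at its end. only (a regular expression) keeps the lines of the reply that match it, lines (a string "A,B") keeps lines A to B, and quiet returns only ok. Shift and turn numbers lie between -1 and 1, and a call with a number outside is refused. Input that does not fit is refused with a message, and nothing moves.
- bot.read_state(): the state, without advancing time (a new reading comes with each control period).
- capture(name): name is "scene" or "side" or "wrist"; returns a dict with "color" (420x560x3 uint8, red, green, blue), "K" (3x3 intrinsics, pixels), "view" (4x4, takes a point from world to camera coordinates); the wrist camera has in their place "mount" (4x4, takes a point from camera to tool coordinates, whose origin is the TCP and whose axes are the flange's). Camera axes: x right, y up, looking along -z (the intrinsics and any distortion apply to the point x, -y, -z); pixel columns grow to the right and rows downward; lengths in m; the calibration is good to about 2 mm. A picture is of the moment at which its call begins: read the wrist's pose just before it. There is no depth.
- bot.hand_in(): hands the job in; it is judged then, once.
The state is a dict: "time_s": time; "joint_positions": joint angles; "qvel": joint speeds; "tau": joint torques, N m; "position": TCP position; "tcp_rot": TCP orientation; "force": force on the tool from outside, world axes, zero at the start; "moment": the same for the moment, N m; "opening": opening from 0.0 (shut) to 1.0 (fully open); "grasp_force": force on a finger pad.
Only numpy, scipy, OpenCV 4.12 (cv2) and the standard library are available. Lean on these libraries where they do the work, as an engineer would, in place of code of your own. Each camera call takes 0.05 s, during which the arm holds its last target. There are 200 camera calls.

## Task

Put the press discs away: pull the sprung plunger up by its T-handle and twist it so that it stays latched open, slide the hold-down strap out of the pillar and lay it flat in the long tray. Then take the three steel discs off the stack from the top down and lay each flat in the round seat that fits its size, without dropping any of them; leave the plunger latched open.

Things in the scene. Friction and masses are not known exactly. Their poses are not given: they have to be found in the camera images.
- plunger (a joint): lift of the sprung plunger, m: 0 = down, its pin 6 mm deep in the strap's hole (clear above 0.007); stop at 0.014. Pull 4 N, 8 N at the top. Its cross pin lies in a slot of the collar under the T-handle: lifted to 0.012 and twisted about 1.2 rad either way (at most 1.4), then let go, it rests on the collar at about 0.010; untwisted it springs back.
- handle_grip (a point): centre of the plunger's black T-handle: a bar 36 mm long (point x), 11 thick (y), 18 high (z), 13 mm free below it; it lifts and twists with the plunger. At the start in line with the strap and 136 mm above the table, over a grey pillar 48 mm wide, 44 deep, 104 high at the back of the stand. The stack's axis is 87 mm from the handle, on the strap's -x side.
- strap: aluminium bar 134 (x) x 26 (y) x 8 mm; origin: centre of its underside. Grip fin on top, 34 mm along x, 12 thick, centre at x -15 mm, top at z 32 mm. At the start its underside is 80 mm up, its +x end 42 mm deep in the pillar's channel (1.5 mm play), pinned by the plunger through a hole at x +46; the -x end reaches 1.5 mm over the stack. Unpinned it slides out along its own -x, free after 42 mm.
- disc_small: steel press disc, flange 50 mm in diameter and 9 mm thick, with a round grip boss 30 mm in diameter and 12 mm high in the middle (and a 16 mm spigot 3.5 mm high on top of that); origin: centre of its underside, z up. Top of the stack.
- disc_medium: the same with a flange 68 mm in diameter; middle of the stack. The spigot of the disc below enters 3.5 mm into a loose recess in each disc's underside: lift it straight off.
- disc_large: the same with a flange 88 mm in diameter; bottom of the stack, underside 12 mm above the table.
- seat_small: fixed round grey dish for the small disc: outside diameter 72 mm, inside 58 mm, rim 10 mm high, inner floor 4 mm above the origin. Origin: centre of its underside on the table.
- seat_medium: fixed round grey dish for the medium disc: outside diameter 90 mm, inside 76 mm, otherwise the same.
- seat_large: fixed round grey dish for the large disc: outside diameter 110 mm, inside 96 mm, otherwise the same.
- strap_tray: fixed long grey tray for the strap: outside 160 (x) x 54 (y) mm, walls 5 mm thick and 11 mm high, inner floor 5 mm above the origin. Origin: centre of its underside on the table. The strap may lie in it either way round.

How it is judged (in metres and radians):
On the way, in this order (a step that is already met when the one before it is completed fails the run):
1. the plunger is up, clear of the strap (value of joint plunger above 0.008 m), for 0.2 s.
2. the strap lies flat in its tray (horizontal distance between strap and strap_tray below 0.012 m and z of strap in the frame of strap_tray below 0.009 m and angle between strap's own z axis and vertical below 0.1 rad and angle between the x axis of strap and the x axis of strap_tray, either way round below 0.2 rad), for 0.2 s.
3. the small disc lies in the small seat (horizontal distance between disc_small and seat_small below 0.008 m and z of disc_small in the frame of seat_small below 0.007 m and angle between disc_small's own z axis and vertical below 0.06 rad), for 0.2 s.
4. the medium disc lies in the medium seat (horizontal distance between disc_medium and seat_medium below 0.008 m and z of disc_medium in the frame of seat_medium below 0.007 m and angle between disc_medium's own z axis and vertical below 0.06 rad), for 0.2 s.
5. the large disc lies in the large seat (horizontal distance between disc_large and seat_large below 0.008 m and z of disc_large in the frame of seat_large below 0.007 m and angle between disc_large's own z axis and vertical below 0.06 rad), for 0.2 s.
At the end, for the whole second after the job is handed in: The plunger stays up (more than 8 mm), the strap lies flat on the floor of its tray within 12 mm of its centre and in line with it (0.2 rad), each disc lies flat (0.06 rad) on the floor of its own seat within 8 mm of its centre, and all are at rest (all of step 2 and all of step 3 and all of step 4 and all of step 5 and value of joint plunger above 0.008 m and linear speed of each of strap, disc_small, disc_medium, disc_large below 0.02 m/s); the robot touches nothing.
It fails at once if the small disc is dropped (falls free from more than about 25 mm) (linear speed of disc_small above 0.7 m/s and contact force between the fingers and disc_small below 0.05 N).
It fails at once if the medium disc is dropped (falls free from more than about 25 mm) (linear speed of disc_medium above 0.7 m/s and contact force between the fingers and disc_medium below 0.05 N).
It fails at once if the large disc is dropped (falls free from more than about 25 mm) (linear speed of disc_large above 0.7 m/s and contact force between the fingers and disc_large below 0.05 N).
It also fails if it takes over 131 s, if anything falls off the work surface, if the arm or the gripper's body presses on something with over 40 N, if the wrist force passes 120 N, or if a joint passes its speed limit or range.

## Working session

There is one attempt and no reset: what is moved stays moved. The work goes in short steps, Python scripts to look and compute and a tool call to move; the robot and the scene stay as the last step left them, time stands still between calls to the robot, and variables do not carry over. Pictures are saved under pics/ and viewed, at most 14 in all, crops included, and the job is handed in when it is done.

```bash
ls; mkdir -p pics; python3 - <<'E'
from rig import bot,capture
import cv2
s=bot.read_state();print(s['time_s'],s['position'],s['tcp_rot'],s['opening'])
for n in['scene','side','wrist']:
    c=capture(n);cv2.imwrite(f'pics/{n}0.png',c['color'][:,:,::-1]);print(n,c.keys(),c['K'],c.get('view',c.get('mount')))
E
```

```text
pics
0.0 [ 0.22284697 -0.58307882  0.19168116] [[ 9.34185007e-01  3.56788746e-01 -4.04072257e-04]
 [ 3.56788784e-01 -9.34182735e-01  2.09323589e-03]
 [ 3.69365683e-04 -2.09963804e-03 -9.99997728e-01]] 0.9997207924907108
scene dict_keys(['color', 'K', 'view']) [[520.12506235   0.         276.9465206 ]
 [  0.         520.12506235 208.37716486]
 [  0.           0.           1.        ]] [[-0.49562285 -0.8684707   0.01079967  0.29561162]
 [ 0.40595268 -0.22064261  0.88685921 -0.29991189]
 [-0.76782837  0.44393185  0.46191352 -0.69441929]
 [ 0.          0.          0.          1.        ]]
side dict_keys(['color', 'K', 'view']) [[413.24179948   0.         272.94282957]
 [  0.         413.24179948 209.95608007]
 [  0.           0.           1.        ]] [[-0.87766592 -0.4791066  -0.01262557  0.49589291]
 [ 0.26236362 -0.5023307   0.82391092 -0.24081148]
 [-0.40108337  0.71980604  0.56657868 -0.70110542]
 [ 0.          0.          0.          1.        ]]
wrist dict_keys(['color', 'K', 'mount']) [[336.50013249   0.         280.48224541]
 [  0.         336.50013249 209.2617204 ]
 [  0.           0.           1.        ]] [[ 1.82741172e-04  9.64038814e-01  2.65761420e-01  7.13156214e-02]
 [ 9.99999758e-01  2.23874675e-06 -6.95734416e-04  8.18862696e-05]
 [-6.71309954e-04  2.65761483e-01 -9.64038580e-01 -1.91889939e-01]
 [ 0.00000000e+00  0.00000000e+00  0.00000000e+00  1.00000000e+00]]
```

View pics/scene0.png

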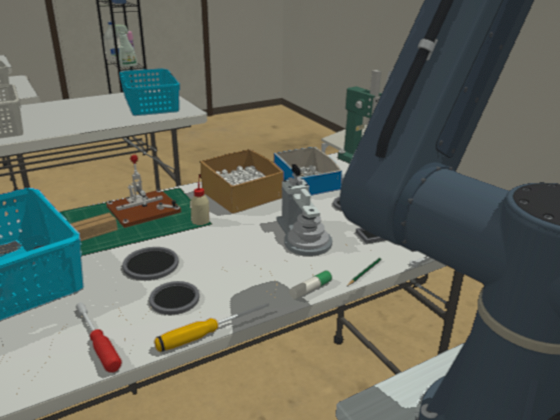

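View pics/side0.png

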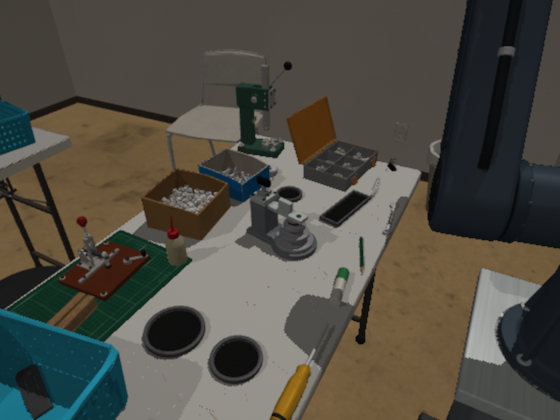

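The scene view shows the stand near (300,210), the medium seat at (175,297) and the large one at (150,263). The side view shows everything: large seat (174,331), medium (236,358), small (288,194), tray (347,207), handle (264,182), and stack (293,235).

```bash
cat >h.py <<'E'
import numpy as np,cv2
from rig import bot,capture
def cam(name):
    if name=='wrist':
        s=bot.read_state();c=capture(name)
        T=np.eye(4);T[:3,:3]=s['tcp_rot'];T[:3,3]=s['position']
        c['view']=np.linalg.inv(T@c['mount'])
    else: c=capture(name)
    return c
def ray(c,u,v):
    M=np.linalg.inv(c['view']);d=np.linalg.inv(c['K'])@[u,v,1]
    return M[:3,3],M[:3,:3]@(d*[1,-1,-1])
def onz(c,u,v,z):
    o,d=ray(c,u,v);return o+d*(z-o[2])/d[2]
def proj(c,p):
    q=c['view'][:3,:3]@np.asarray(p)+c['view'][:3,3];q=c['K']@(q*[1,-1,-1]);return q[:2]/q[2]
def tri(obs):
    A=np.zeros((3,3));b=np.zeros(3)
    for c,u,v in obs:
        o,d=ray(c,u,v);d/=np.linalg.norm(d);P=np.eye(3)-np.outer(d,d);A+=P;b+=P@o
    p=np.linalg.solve(A,b);return p,[np.round(proj(c,p)-[u,v],1) for c,u,v in obs]
def crop(c,x0,y0,w,h,k,name):
    cv2.imwrite('pics/'+name,cv2.resize(c['color'][y0:y0+h,x0:x0+w,::-1],None,fx=k,fy=k,interpolation=cv2.INTER_CUBIC))
E
python3 - <<'E'
from h import *
a=cam('side');b=cam('scene')
x=np.full((600,800,3),0,np.uint8)
def k(c,x0,y0,w,h,f): return cv2.resize(c['color'][y0:y0+h,x0:x0+w,::-1],None,fx=f,fy=f,interpolation=cv2.INTER_CUBIC)
x[:400,:800]=k(a,230,165,160,100,5)[:500][:400] if 0 else k(a,230,170,200,100,4)
x[400:,:400]=0
cv2.imwrite('pics/c1.png',x[:400])
cv2.imwrite('pics/c2.png',k(b,270,150,80,110,5))
for n,u,v in[('large',174,331),('med',236,358),('small',288,194),('tray',347,207)]: print(n,onz(a,u,v,.007))
print(onz(a,264,182,.14))
E
```

```text
large [0.61216606 0.2828017  0.007     ]
med [0.48371951 0.27771765 0.007     ]
small [ 0.63872302 -0.21974237  0.007     ]
tray [ 0.4768242  -0.23391402  0.007     ]
[ 0.61329847 -0.05127872  0.14      ]
```

View pics/c1.png

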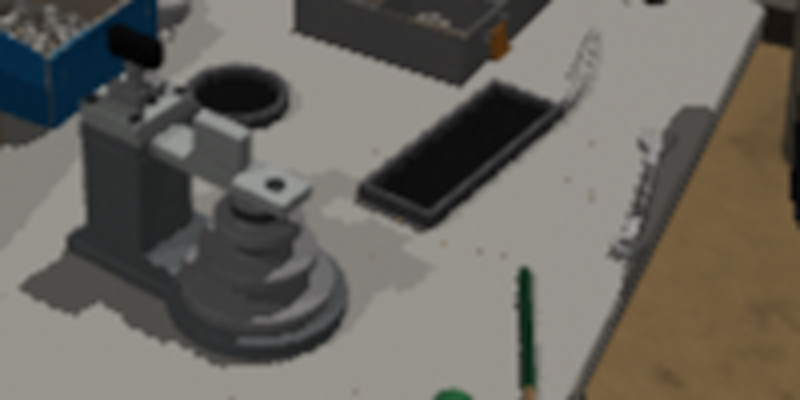

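View pics/c2.png

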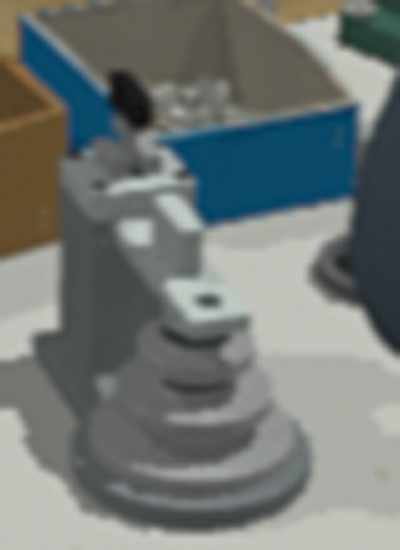

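```bash
python3 - <<'E'
from h import *
a=cam('side');b=cam('scene')
H,r=tri([(a,263.7,181.5),(b,296,169.4)]);print(H,r)
S,r=tri([(a,299.3,216),(b,311.6,210)]);print(S,r)
d=S-H;print(np.linalg.norm(d[:2]),np.degrees(np.arctan2(-d[1],-d[0])))
s=bot.read_state();R=s['tcp_rot']
t=H+np.array([0,0,.26])
# wrist cam sits +x tool 71mm; where to go
print('to', t, 'tool delta',R.T@(np.array([H[0]-.06,H[1]-.0,.30])-s['position']),np.degrees(np.arctan2(R[1,0],R[0,0])))
E
```

```text
[ 0.6182565  -0.05847713  0.13621995] [array([ 0., -0.]), array([-0.,  0.])]
[ 0.51985441 -0.03750862  0.08757731] [array([-0. ,  0.2]), array([ 0.1, -0.2])]
0.10061138868342423 -12.029246544471304
to [ 0.6182565  -0.05847713  0.39621995] tool delta [ 0.5006126  -0.37111266 -0.10735992] 20.898503004869493
```

The rows are not in the units I measure in: shifts go in shares of 60 cm and turns go in shares of 360 degrees. I convert before sending: 0.5 m / 0.6 = 0.8333, -0.37 m / 0.6 = -0.6167, 33 degrees / 360 = 0.0917.

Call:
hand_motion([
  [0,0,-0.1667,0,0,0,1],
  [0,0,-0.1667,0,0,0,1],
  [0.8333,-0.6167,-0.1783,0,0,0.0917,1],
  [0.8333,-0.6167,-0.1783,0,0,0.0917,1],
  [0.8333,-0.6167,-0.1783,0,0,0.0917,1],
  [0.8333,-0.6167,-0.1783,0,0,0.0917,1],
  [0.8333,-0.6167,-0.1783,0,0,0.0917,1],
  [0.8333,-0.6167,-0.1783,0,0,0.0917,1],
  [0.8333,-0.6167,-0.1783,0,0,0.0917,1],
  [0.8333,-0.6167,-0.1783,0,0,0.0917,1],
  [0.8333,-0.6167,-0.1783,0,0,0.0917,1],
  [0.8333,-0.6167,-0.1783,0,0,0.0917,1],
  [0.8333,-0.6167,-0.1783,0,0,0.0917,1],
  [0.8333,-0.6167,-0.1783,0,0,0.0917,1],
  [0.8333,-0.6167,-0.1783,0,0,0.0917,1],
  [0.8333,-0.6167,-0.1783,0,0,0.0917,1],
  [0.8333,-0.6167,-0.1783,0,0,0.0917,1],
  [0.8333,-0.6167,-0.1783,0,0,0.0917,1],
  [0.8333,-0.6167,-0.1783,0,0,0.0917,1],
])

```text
refused: plan[0]: [0, 0, -0.1667, 0, 0, 0, 1] is not of type 'number' (schema: type "number"). Nothing was moved.
```

The error is about the shape of the input: one flat list, 7 numbers to a row, no inner brackets. Fixing that and sending the same move.

Call:
hand_motion(plan=[0,0,-0.1667,0,0,0,1,0,0,-0.1667,0,0,0,1,0.8333,-0.6167,-0.1783,0,0,0.0917,1,0.8333,-0.6167,-0.1783,0,0,0.0917,1,0.8333,-0.6167,-0.1783,0,0,0.0917,1,0.8333,-0.6167,-0.1783,0,0,0.0917,1,0.8333,-0.6167,-0.1783,0,0,0.0917,1,0.8333,-0.6167,-0.1783,0,0,0.0917,1,0.8333,-0.6167,-0.1783,0,0,0.0917,1,0.8333,-0.6167,-0.1783,0,0,0.0917,1,0.8333,-0.6167,-0.1783,0,0,0.0917,1,0.8333,-0.6167,-0.1783,0,0,0.0917,1,0.8333,-0.6167,-0.1783,0,0,0.0917,1,0.8333,-0.6167,-0.1783,0,0,0.0917,1,0.8333,-0.6167,-0.1783,0,0,0.0917,1,0.8333,-0.6167,-0.1783,0,0,0.0917,1,0.8333,-0.6167,-0.1783,0,0,0.0917,1,0.8333,-0.6167,-0.1783,0,0,0.0917,1,0.8333,-0.6167,-0.1783,0,0,0.0917,1])

```text
time_s: 2.25
position: [0.5575, -0.0611, 0.2997]
tcp_rot: [[0.977, -0.212, -0.0], [-0.212, -0.977, -0.0], [-0.0, 0.0, -1.0]]
force: [-0.1, 0.2, 1.2]
opening: 0.996
grasp_force: 0.0
```

```bash
python3 - <<'E'
from h import *
c=cam('wrist');cv2.imwrite('pics/w1.png',c['color'][:,:,::-1]);np.savez('w1.npz',**{k:c[k] for k in('color','K','view')})
s=bot.read_state();print(s['position'],s['tcp_rot'],s['joint_positions'],s['time_s'])
for p in [(.612,.283,.01),(.484,.278,.01),(.639,-.22,.01),(.477,-.234,.01),(.618,-.058,.145),(.52,-.0375,.088)]: print(proj(c,p))
E
```

```text
[ 0.55757653 -0.06104342  0.29972152] [[ 9.77357408e-01 -2.11595074e-01 -1.48916543e-04]
 [-2.11595096e-01 -9.77357402e-01 -1.53090308e-04]
 [-1.13151530e-04  1.81133956e-04 -9.99999977e-01]] [-1.76549739e+01  1.90094925e+01  8.33104585e+01 -1.12037848e-02
  7.76855194e+01  8.45632610e+01] 2.3
[ 39.98482663 181.65083931]
[ 75.82452567 260.6061102 ]
[382.18345271  84.48593845]
[406.29239298 196.81685044]
[263.72371252 130.13047084]
[267.4957412  210.85865077]
```

View pics/w1.png

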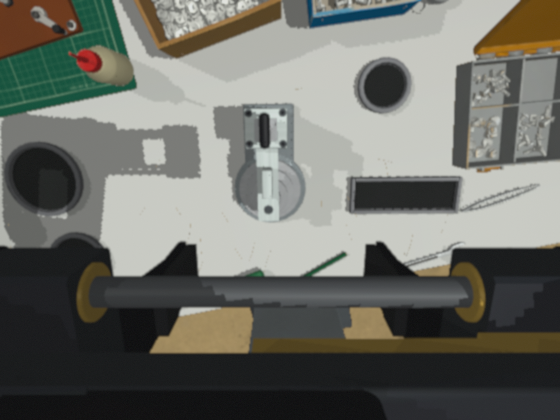

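The wrist view shows the handle at (264,130), strap hole (268,210), stack (270,188), small seat (383,85), tray (405,195) and large seat (44,179). All of them agree with the projections from the side view.

```bash
cat >>h.py <<'E'
def blob(c,u,v,thr,r,mode='dark'):
    g=cv2.cvtColor(c['color'],cv2.COLOR_RGB2GRAY);m=np.zeros_like(g);cv2.circle(m,(int(u),int(v)),r,255,-1)
    m=((g<thr)&(m>0)).astype(np.uint8)
    n,l,st,ce=cv2.connectedComponentsWithStats(m);i=1+np.argmax(st[1:,4]);return (l==i).astype(np.uint8)
E
python3 - <<'E'
from h import *
c=dict(np.load('w1.npz'))
m=blob(c,264,130,50,25);ct=max(cv2.findContours(m,0,1)[0],key=len)[:,0]
P=np.array([onz(c,u,v,.145)[:2] for u,v in ct],np.float32)
r=cv2.minAreaRect(P*1000);print(r,m.sum())
h=onz(c,268,210,.088);print(h, tri([(c,264,130),(cam('side'),263.7,181.5),(cam('scene'),296,169.4)]))
for n,u,v,R in[('small',383,85,35),('tray',405,195,65),('large',44,179,50)]:
    m=blob(c,u,v,70,R);ct=max(cv2.findContours(m,0,1)[0],key=len)[:,0]
    P=np.array([onz(c,a,b,.010)[:2] for a,b in ct],np.float32)*1000
    print(n,cv2.minEnclosingCircle(P),cv2.minAreaRect(P))
s=cam('side')
for n,u,v,R in[('small',288,194,20),('tray',347,207,30),('large',174,331,40),('med',236,358,35)]:
    m=blob(s,u,v,70,R);ct=max(cv2.findContours(m,0,1)[0],key=len)[:,0]
    P=np.array([onz(s,a,b,.010)[:2] for a,b in ct],np.float32)*1000
    print(n,cv2.minEnclosingCircle(P),cv2.minAreaRect(P))
g=cv2.cvtColor(c['color'],cv2.COLOR_RGB2GRAY)
for v in(150,180,200,214): print(v,g[v,240:300])
E
```

```text
((617.8758544921875, -58.22140121459961), (8.092830657958984, 31.294185638427734), 77.23359680175781) 190
[ 0.52094981 -0.03835917  0.088     ] (array([ 0.61782448, -0.05796718,  0.13655099]), [array([ 0.1, -0. ]), array([ 0.1, -0. ]), array([-0.1,  0. ])])
small ((637.75048828125, -223.2294158935547), 28.21711540222168) ((637.6361083984375, -222.8773193359375), (55.16064453125, 54.844200134277344), 83.4147720336914)
tray ((480.53857421875, -233.24127197265625), 76.12165069580078) ((480.652099609375, -232.5858917236328), (148.8756103515625, 40.60580825805664), 77.78770446777344)
large ((614.1389770507812, 276.4449157714844), 55.855403900146484) ((616.33642578125, 275.66424560546875), (110.94995880126953, 98.62137603759766), 79.69514465332031)
small ((644.5794677734375, -206.71771240234375), 50.104576110839844) ((644.06298828125, -211.59494018554688), (87.19418334960938, 72.10343170166016), 31.532316207885742)
tray ((473.66748046875, -224.79629516601562), 88.5859603881836) ((478.47637939453125, -226.10580444335938), (173.45921325683594, 57.41936492919922), 78.3155288696289)
large ((60
[... 619 characters left out ...]
04 105 105 106 105 106 109 117
 124 124 124 136 166 189 197 199 201 204 208 210 206 184 166 177 186 186
 186 178 161 147 145 151 156 159 159 157 156 155 155 149 143 146 152 154
 154 154 155 154 147 135]
200 [ 89  95 101 104 105 105 104 105 104 104 106 107 106 106 106 107 114 148
 187 202 203 202 204 204 204 206 207 207 204 202 201 202 206 208 205 203
 199 191 177 157 146 148 152 153 152 152 151 152 153 154 155 154 153 152
 151 151 151 147 137 129]
214 [202 201 202 202 202 198 187 167 153 145 137 133 137 145 154 159 163 173
 190 201 202 201 204 203 200 191 181 174 167 168 181 193 202 205 204 201
 202 202 192 167 154 153 154 153 149 143 136 128 124 124 127 135 144 157
 171 181 183 183 182 183]
```

In the tool's units: 0.1795 m / 0.6 = 0.2992, 0.0582 m / 0.6 = 0.097.

Call:
hand_motion(plan=[0.097,-0.026,0.0833,0,0,0,0.6,0.097,-0.026,0.1667,0,0,0,0.6,0.097,-0.026,0.2167,0,0,0,0.6,0.097,-0.026,0.25,0,0,0,0.6,0.097,-0.026,0.275,0,0,0,0.6,0.097,-0.026,0.2992,0,0,0,0.6,0.097,-0.026,0.2992,0,0,0,0.6,0.097,-0.026,0.2992,0,0,0,0.6])

```text
time_s: 3.25
position: [0.6184, -0.0571, 0.1203]
tcp_rot: [[0.978, -0.21, -0.0], [-0.21, -0.978, 0.0], [-0.0, -0.0, -1.0]]
force: [0.2, -0.1, 0.5]
opening: 0.599
grasp_force: 0.0
```

```bash
python3 - <<'E'
from h import *
c=cam('wrist');cv2.imwrite('pics/w2.png',c['color'][:,:,::-1])
print(proj(c,(.6178,-.0581,.1455)))
E
```

```text
[280.82350671 256.29673664]
```

View pics/w2.png

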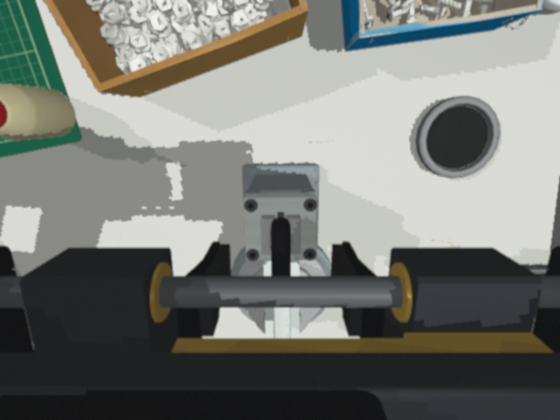

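The handle (column 281) lies centred between the fingers (about 225 to 340), so I close on it.

Call:
hand_motion(plan=[0,0,0,0,0,0,0,0,0,0,0,0,0,0,0,0,0,0,0,0,0,0,0,0,0,0,0,0,0,0,0,0,0,0,0,0,0,0,0,0,0,0,0,0,0,0,0,0,0])

```text
time_s: 4.0
position: [0.6183, -0.0567, 0.1201]
tcp_rot: [[0.978, -0.21, -0.0], [-0.21, -0.978, 0.0], [-0.0, -0.0, -1.0]]
force: [0.7, 0.5, 1.2]
opening: 0.058
grasp_force: 0.0
```

Call:
hand_motion(plan=[0,0,-0.0067,0,0,0,0,0,0,-0.0133,0,0,0,0,0,0,-0.0217,0,0,0,0,0,0,-0.0217,0,0,0,0,0,0,-0.0217,0,0,0,0])

```text
time_s: 4.5
position: [0.6185, -0.0568, 0.1335]
tcp_rot: [[0.978, -0.21, 0.001], [-0.21, -0.978, -0.0], [0.001, -0.0, -1.0]]
force: [0.3, 1.0, 0.2]
opening: 0.008
grasp_force: 0.0
```

```bash
python3 - <<'E'
from h import *
c=cam('wrist');a=cam('side');b=cam('scene')
x=np.zeros((420,800,3),np.uint8)
x[:,:420]=cv2.resize(c['color'][140:350,175:385,::-1],(420,420))
x[:380,420:]=cv2.resize(a['color'][120:215,220:315,::-1],(380,380),interpolation=cv2.INTER_CUBIC)
cv2.imwrite('pics/c3.png',x)
s=bot.read_state();print(s['opening'],s['grasp_force'],s['force'],proj(a,s['position']),proj(c,s['position']))
E
```

```text
0.00658013216975768 0.0 [-0.11968388 -0.45943898 -0.51146875] [263.41078431 183.10527347] [278.95956532 239.36584614]
```

View pics/c3.png

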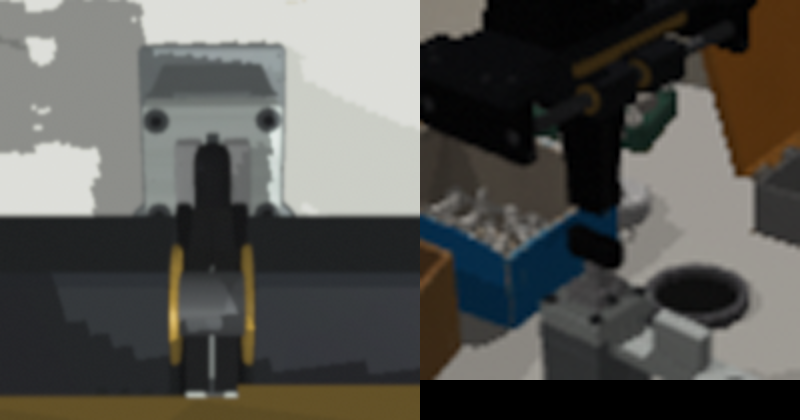

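```bash
python3 - <<'E'
from h import *
c=cam('wrist');a=cam('side');b=cam('scene');s=bot.read_state();R=s['tcp_rot'];p=s['position']
for dz in(0,-.01,-.02,-.03):
  for dx in(-.0095,.0095):
    q=p+R@[dx,0,dz];print(dz,dx,proj(c,q).round(),proj(a,q).round(1),proj(b,q).round(1))
x=np.zeros((600,800,3),np.uint8)
x[:480,:400]=cv2.resize(b['color'][120:216,255:335,::-1],(400,480),interpolation=cv2.INTER_CUBIC)
x[:600,400:]=cv2.resize(a['color'][110:230,220:300,::-1],(400,600),interpolation=cv2.INTER_CUBIC)
x=np.clip(x.astype(float)*2.2,0,255).astype(np.uint8)
cv2.imwrite('pics/c4.png',x)
E
```

```text
0 -0.0095 [279. 254.] [266.6 184.5] [296.7 172.7]
0 0.0095 [279. 224.] [260.2 181.7] [293.8 169.3]
-0.01 -0.0095 [279. 260.] [266.5 180.6] [296.9 168.4]
-0.01 0.0095 [279. 229.] [260.1 177.8] [294.  165.1]
-0.02 -0.0095 [279. 268.] [266.4 176.6] [297.  164.1]
-0.02 0.0095 [279. 235.] [259.9 173.9] [294.1 160.9]
-0.03 -0.0095 [279. 276.] [266.3 172.6] [297.1 159.8]
-0.03 0.0095 [279. 242.] [259.8 169.9] [294.2 156.6]
```

View pics/c4.png

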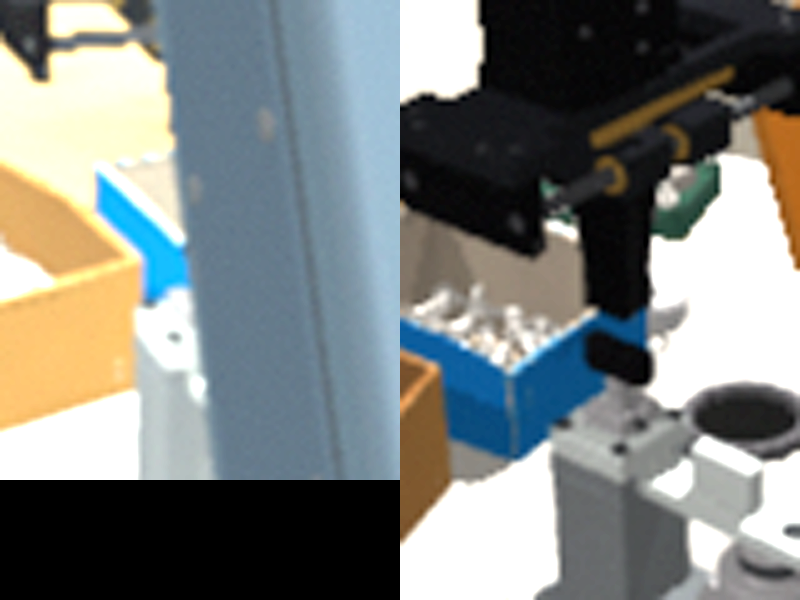

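The shut fingertips (side view, y≈173) end above the handle (y≈181), with a gap between. So the real tips stand about 25 mm behind the reported TCP. I reopen and go lower, watching the force.

In the tool's units: 0.02 m / 0.6 = 0.0333, 0.01 m / 0.6 = 0.0167.

Call:
hand_motion(plan=[0,0,-0.02,0,0,0,0,0,0,-0.02,0,0,0,0.5,0,0,-0.02,0,0,0,0.5,0,0,-0.02,0,0,0,0.5,0,0,-0.02,0,0,0,0.5,0,0,0.0167,0,0,0,0.5,0,0,0.0333,0,0,0,0.5,0,0,0.0333,0,0,0,0.5])

```text
time_s: 5.6
position: [0.6165, -0.0563, 0.1111]
tcp_rot: [[0.978, -0.21, -0.005], [-0.21, -0.978, 0.001], [-0.005, -0.0, -1.0]]
force: [0.1, -0.3, -0.8]
opening: 0.479
grasp_force: 0.0
```

Call:
hand_motion(plan=[0,0,0.0083,0,0,0,0.5,0,0,0.0167,0,0,0,0.5,0,0,0.0167,0,0,0,0.5], only="pos|force|opening")

```text
position: [0.618, -0.0567, 0.1028]
force: [-0.0, -0.5, -0.8]
opening: 0.501
grasp_force: 0.0
```

```bash
python3 - <<'E'
from h import *
a=cam('side');s=bot.read_state();R=s['tcp_rot'];p=s['position']
for y in(-.026,.026):print(proj(a,p+R@[0,y,-.025]))
x=np.clip(cv2.resize(a['color'][110:230,210:310,::-1],(600,720),interpolation=cv2.INTER_CUBIC)*2.2,0,255)[:600]
cv2.imwrite('pics/c5.png',x)
E
```

```text
[255.47338869 189.74248571]
[271.09548688 180.39907692][ WARN:0@2.070] global loadsave.cpp:1063 imwrite_ Unsupported depth image for selected encoder is fallbacked to CV_8U.
```

View pics/c5.png

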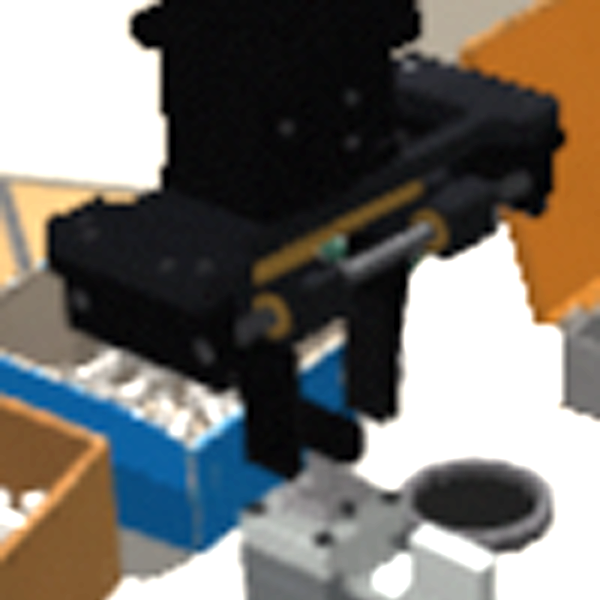

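The near fingertip is at (255,188) and the far one at (272.5,179), so the tips sit about 28 mm behind the TCP, around z≈0.131. They straddle the handle but need to go about 11 mm lower.

In the tool's units: 0.011 m / 0.6 = 0.0183, 0.008 m / 0.6 = 0.0133.

Call:
hand_motion(plan=[0,0,0.0083,0,0,0,0.4,0,0,0.0133,0,0,0,0.4,0,0,0.0183,0,0,0,0.4,0,0,0.0183,0,0,0,0.4])

```text
time_s: 6.35
position: [0.6178, -0.0566, 0.0916]
tcp_rot: [[0.978, -0.21, -0.001], [-0.21, -0.978, 0.0], [-0.001, -0.0, -1.0]]
force: [0.3, 0.1, 0.2]
opening: 0.404
grasp_force: 0.0
```

Call:
hand_motion(plan=[0,0,0,0,0,0,0,0,0,0,0,0,0,0,0,0,0,0,0,0,0,0,0,0,0,0,0,0,0,0,0,0,0,0,0,0,0,0,0,0,0,0])

```text
time_s: 6.95
position: [0.6183, -0.057, 0.0923]
tcp_rot: [[0.978, -0.209, 0.0], [-0.209, -0.978, -0.0], [0.0, 0.0, -1.0]]
force: [-0.7, -1.0, 0.5]
opening: 0.134
grasp_force: 30.0
```

Gripped. Now lift, then twist.

In the tool's units: -0.013 m / 0.6 = -0.0217, -0.012 m / 0.6 = -0.02.

Call:
hand_motion(plan=[0,0,-0.0067,0,0,0,0,0,0,-0.0133,0,0,0,0,0,0,-0.02,0,0,0,0,0,0,-0.0217,0,0,0,0,0,0,-0.0217,0,0,0,0])

```text
time_s: 7.45
position: [0.6181, -0.0569, 0.1048]
tcp_rot: [[0.978, -0.21, -0.0], [-0.21, -0.978, -0.0], [-0.0, 0.0, -1.0]]
force: [2.2, -3.0, -8.1]
opening: 0.14
grasp_force: 30.0
```

Call:
hand_motion(plan=[0,0,0,0,0,-0.0222,0,0,0,0,0,0,-0.0444,0,0,0,0,0,0,-0.0667,0,0,0,0,0,0,-0.0889,0,0,0,0,0,0,-0.1111,0,0,0,0,0,0,-0.1333,0,0,0,0,0,0,-0.1556,0,0,0,0,0,0,-0.1778,0,0,0,0,0,0,-0.1972,0,0,0,0,0,0,-0.1972,0,0,0,0,0,0,-0.1972,0])

```text
time_s: 8.55
position: [0.6183, -0.0571, 0.1049]
tcp_rot: [[0.519, 0.855, -0.0], [0.855, -0.519, -0.001], [-0.0, 0.0, -1.0]]
force: [1.4, -3.4, -8.6]
opening: 0.141
grasp_force: 30.0
```

Call:
hand_motion(plan=[0,0,0.0025,0,0,0,0,0,0,0.005,0,0,0,0,0,0,0.005,0,0,0,0], only="force")

```text
force: [1.3, -4.5, -5.9]
grasp_force: 30.0
```

Call:
hand_motion(plan=[0,0,0,0,0,0,0.4,0,0,0,0,0,0,0.4,0,0,0,0,0,0,0.4,0,0,-0.05,0,0,0,0.4,0,0,-0.1333,0,0,0,0.4,0,0,-0.2167,0,0,0,0.6,0,0,-0.25,0,0,0,0.6,0,0,-0.25,0,0,0.1972,0.6,0,0,-0.25,0,0,0.1972,0.6,0,0,-0.25,0,0,0.1972,0.6,0,0,-0.25,0,0,0.1972,0.6,0,0,-0.25,0,0,0.1972,0.6,0,0,-0.25,0,0,0.1972,0.6,0,0,-0.25,0,0,0.1972,0.6,0,0,-0.25,0,0,0.1972,0.6,0,0,-0.25,0,0,0.1972,0.6,0,0,-0.25,0,0,0.1972,0.6])

```text
time_s: 10.55
position: [0.618, -0.056, 0.2527]
tcp_rot: [[0.978, -0.209, 0.0], [-0.209, -0.978, 0.001], [0.0, -0.001, -1.0]]
force: [0.8, 0.0, 0.4]
opening: 0.599
grasp_force: 0.0
```

```bash
python3 - <<'E'
from h import *
c=cam('wrist');print(proj(c,(.618,-.0575,.155)))
u,v=proj(c,(.618,-.0575,.155));x0,y0=int(u)-90,max(0,int(v)-60)
crop(c,x0,y0,200,150,4,'c6.png');print(x0,y0);np.savez('w6.npz',**{k:c[k] for k in('color','K','view')})
E
```

```text
[281.18892879 200.06420382]
191 140
```

View pics/c6.png

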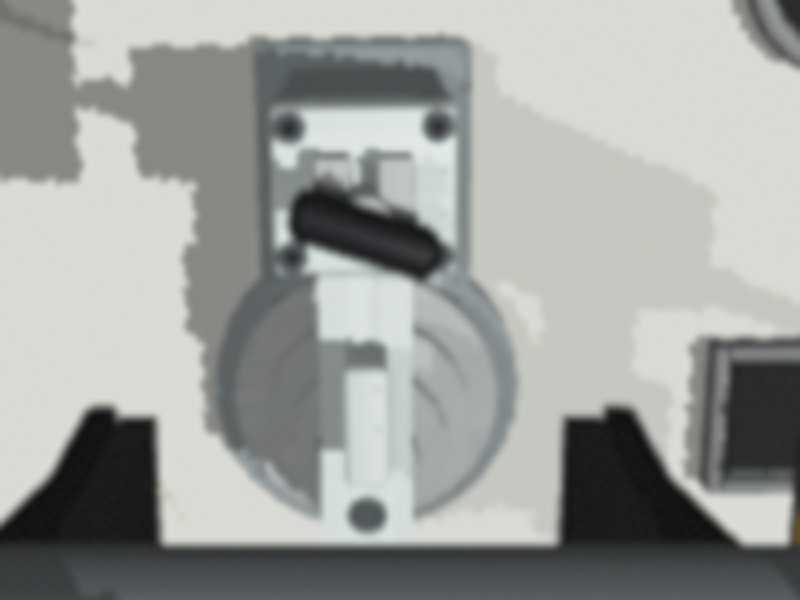

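The handle is latched crosswise. The strap lies along the tool's x, centred at column 282.7, with the fin's top at (282.8,246) in the full image.

```bash
python3 - <<'E'
from h import *
c=dict(np.load('w6.npz'));s=bot.read_state();R=s['tcp_rot'];p=s['position']
f=onz(c,282.8,246,.112);h=onz(c,282.7,268.7,.088);print(f,h,'nom',(.5582,-.0447))
print(R.T@(f-p),R.T@(h-p))
E
```

```text
[ 0.55839318 -0.04660997  0.112     ] [ 0.52164158 -0.03886202  0.088     ] nom (0.5582, -0.0447)
[-0.06034866  0.00324822  0.1406134 ] [-0.09790921  0.00334606  0.16461145]
```

In the tool's units: 0.1865 m / 0.6 = 0.3108, 0.002 m / 0.6 = 0.0033.

Call:
hand_motion(plan=[-0.0833,0.0033,0.05,0,0,0,0.5,-0.1008,0.0033,0.125,0,0,0,0.5,-0.1008,0.0033,0.2,0,0,0,0.45,-0.1008,0.0033,0.25,0,0,0,0.45,-0.1008,0.0033,0.2833,0,0,0,0.45,-0.1008,0.0033,0.3,0,0,0,0.45,-0.1008,0.0033,0.3108,0,0,0,0.45,-0.1008,0.0033,0.3108,0,0,0,0.45])

```text
time_s: 11.4
position: [0.5589, -0.046, 0.0657]
tcp_rot: [[0.978, -0.209, 0.0], [-0.209, -0.978, 0.0], [-0.0, -0.0, -1.0]]
force: [-0.4, -0.1, -0.6]
opening: 0.448
grasp_force: 0.0
```

Call:
hand_motion(plan=[0,0,0,0,0,0,0,0,0,0,0,0,0,0,0,0,0,0,0,0,0,0,0,0,0,0,0,0,0,0,0,0,0,0,0,0,0,0,0,0,0,0,0,0,0,0,0,0,0])

```text
time_s: 12.1
position: [0.559, -0.046, 0.0661]
tcp_rot: [[0.978, -0.21, 0.001], [-0.21, -0.978, -0.0], [0.001, -0.0, -1.0]]
force: [-0.4, 0.5, 4.3]
opening: 0.132
grasp_force: 29.9
```

In the tool's units: -0.03 m / 0.6 = -0.05, -0.02 m / 0.6 = -0.0333.

Call:
hand_motion(plan=[-0.0167,0,0,0,0,0,0,-0.0333,0,0,0,0,0,0,-0.05,0,0,0,0,0,0,-0.05,0,0,0,0,0,0], only="pos|force|open")

```text
position: [0.5308, -0.0402, 0.0683]
force: [-0.9, 0.4, 16.1]
opening: 0.13
grasp_force: 30.0
```

Call:
hand_motion(plan=[-0.0167,0,0,0,0,0,0,-0.0333,0,0,0,0,0,0,-0.05,0,0,0,0,0,0,-0.05,0,0,0,0,0,0], only="pos|force|open")

```text
position: [0.5004, -0.0337, 0.0669]
force: [2.2, 0.1, 9.0]
opening: 0.134
grasp_force: 30.0
```

In the tool's units: -0.09 m / 0.6 = -0.15, -0.05 m / 0.6 = -0.0833, -90 degrees / 360 = -0.25.

Call:
hand_motion(plan=[-0.0167,0,-0.0333,0,0,0,0,-0.0167,0,-0.0833,0,0,0,0,-0.0167,0,-0.15,0,0,0,0,-0.0167,0,-0.15,0,0,-0.25,0,-0.0167,0,-0.15,0,0,-0.25,0,-0.0167,0,-0.15,0,0,-0.25,0,-0.0167,0,-0.15,0,0,-0.25,0,-0.0167,0,-0.15,0,0,-0.25,0,-0.0167,0,-0.15,0,0,-0.25,0,-0.0167,0,-0.15,0,0,-0.25,0,-0.0167,0,-0.15,0,0,-0.25,0,-0.0167,0,-0.15,0,0,-0.25,0,-0.0167,0,-0.15,0,0,-0.25,0,-0.0167,0,-0.15,0,0,-0.25,0,-0.0167,0,-0.15,0,0,-0.25,0,-0.0167,0,-0.15,0,0,-0.25,0])

```text
time_s: 14.5
position: [0.4891, -0.0311, 0.155]
tcp_rot: [[0.211, 0.977, -0.002], [0.977, -0.211, 0.001], [0.0, -0.002, -1.0]]
force: [-0.5, 0.5, -1.1]
opening: 0.133
grasp_force: 30.0
```

```bash
python3 - <<'E'
from h import *
s=bot.read_state();R=s['tcp_rot'];p=s['position'];print(s['joint_positions'],R.T@(np.array([.4775,-.2473,.05])-p))
E
```

```text
[-1.67245471e+01  2.31276201e+01  1.03351119e+02 -5.93870083e-03
  5.36425643e+01 -4.52750170e+00] [-0.21378858  0.0345413   0.10487119]
```

In the tool's units: -0.214 m / 0.6 = -0.3567, 0.05 m / 0.6 = 0.0833.

Call:
hand_motion(plan=[-0.3567,0.0575,0,0,0,0,0,-0.3567,0.0575,0,0,0,0,0,-0.3567,0.0575,0,0,0,0,0,-0.3567,0.0575,0,0,0,0,0,-0.3567,0.0575,0,0,0,0,0,-0.3567,0.0575,0.0833,0,0,0,0,-0.3567,0.0575,0.1667,0,0,0,0,-0.3567,0.0575,0.1667,0,0,0,0,-0.3567,0.0575,0.1667,0,0,0,0])

```text
time_s: 15.4
position: [0.4783, -0.2467, 0.055]
tcp_rot: [[0.21, 0.978, -0.003], [0.978, -0.21, 0.003], [0.002, -0.003, -1.0]]
force: [0.4, -0.1, -0.6]
opening: 0.138
grasp_force: 30.0
```

```bash
python3 - <<'E'
from h import *
a=cam('side');c=cam('wrist');s=bot.read_state();R=s['tcp_rot'];p=s['position']
x=np.zeros((600,800,3),np.uint8)
x[:600,:400]=cv2.resize(c['color'][60:360,180:380,::-1],(400,600))
x[:600,400:]=cv2.resize(a['color'][140:290,300:400,::-1],(400,600),interpolation=cv2.INTER_CUBIC)
cv2.imwrite('pics/c7.png',np.clip(x*1.5,0,255).astype(np.uint8))
E
```

```text
(no output)
```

View pics/c7.png

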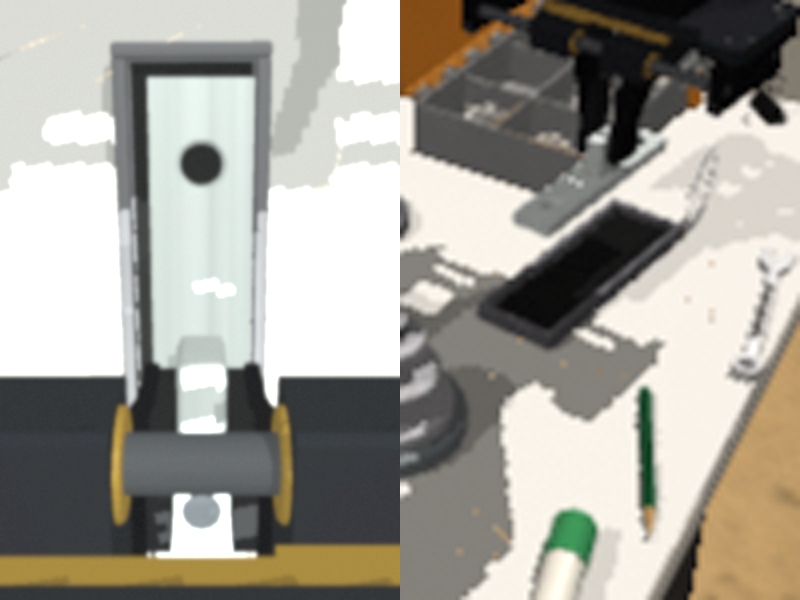

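The strap hangs flat and in line over the tray. The tray centre is about 2 mm towards −y of the tool. I lower it now.

In the tool's units: 0.059 m / 0.6 = 0.0983, -0.002 m / 0.6 = -0.0033.

Call:
hand_motion(plan=[0,-0.0033,0.0333,0,0,0,0,0,-0.0033,0.0667,0,0,0,0,0,-0.0033,0.0867,0,0,0,0,0,-0.0033,0.0933,0,0,0,0,0,-0.0033,0.0983,0,0,0,0,0,-0.0033,0.0983,0,0,0,0], only="pos|force|open")

```text
position: [0.4778, -0.2478, -0.0025]
force: [1.0, -0.0, -0.7]
opening: 0.133
grasp_force: 30.0
```

In the tool's units: 0.004 m / 0.6 = 0.0067, 0.002 m / 0.6 = 0.0033.

Call:
hand_motion(plan=[0,0,0.0033,0,0,0,0,0,0,0.0067,0,0,0,0,0,0,0.0067,0,0,0,0], only="pos|force|open")

```text
position: [0.4772, -0.2474, -0.0074]
force: [0.5, 0.1, -0.0]
opening: 0.138
grasp_force: 30.0
```

In the tool's units: 0.003 m / 0.6 = 0.005, 0.0015 m / 0.6 = 0.0025.

Call:
hand_motion(plan=[0,0,0.0025,0,0,0,0,0,0,0.005,0,0,0,0,0,0,0.005,0,0,0,0], only="pos|force|open")

```text
position: [0.4773, -0.2476, -0.0082]
force: [-3.6, 1.1, 16.1]
opening: 0.136
grasp_force: 30.0
```

In the tool's units: -0.2 m / 0.6 = -0.3333, -0.18 m / 0.6 = -0.3.

Call:
hand_motion(plan=[0,0,0,0,0,0,0.3,0,0,0,0,0,0,0.3,0,0,0,0,0,0,0.3,0,0,-0.05,0,0,0,0.3,0,0,-0.1333,0,0,0,0.5,0,0,-0.2167,0,0,0,0.5,0,0,-0.3,0,0,0,0.5,0,0,-0.3333,0,0,0,0.5,0,0,-0.3333,0,0,0,0.5], only="pos|force|open")

```text
position: [0.4793, -0.249, 0.1933]
force: [0.1, -0.3, -0.4]
opening: 0.495
grasp_force: 0.0
```

```bash
python3 - <<'E'
from h import *
s=bot.read_state();R=s['tcp_rot'];p=s['position'];print(R.T@(np.array([.5327,-.0393,.23])-p))
c=cam('wrist');np.savez('w8.npz',**{k:c[k] for k in('color','K','view')})
for n,(x,y) in dict(tray=(.4806,-.2326),grip=(.4775,-.2473)).items(): print(n,proj(c,(x,y,.01)))
cv2.imwrite('pics/c8.png',c['color'][:,:,::-1])
E
```

```text
[ 0.21612461  0.00854821 -0.03750052]
tray [278.09825961 167.15427227]
grip [278.16293131 180.40662091]
```

View pics/c8.png

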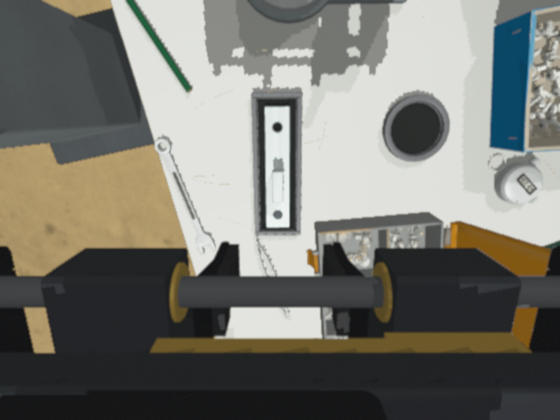

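The strap lies centred in the tray (277,165), and the small seat is at (416,126). Next, over to the stack.

The rows are not in the units I measure in: shifts go in shares of 60 cm and turns go in shares of 360 degrees. I convert before sending: 0.216 m / 0.6 = 0.36, -0.0375 m / 0.6 = -0.0625, 90 degrees / 360 = 0.25.

Call:
hand_motion(plan=[0.36,0.0142,-0.0625,0,0,0,1,0.36,0.0142,-0.0625,0,0,0,1,0.36,0.0142,-0.0625,0,0,0,1,0.36,0.0142,-0.0625,0,0,0.25,1,0.36,0.0142,-0.0625,0,0,0.25,1,0.36,0.0142,-0.0625,0,0,0.25,1,0.36,0.0142,-0.0625,0,0,0.25,1,0.36,0.0142,-0.0625,0,0,0.25,1,0.36,0.0142,-0.0625,0,0,0.25,1,0.36,0.0142,-0.0625,0,0,0.25,1,0.36,0.0142,-0.0625,0,0,0.25,1,0.36,0.0142,-0.0625,0,0,0.25,1,0.36,0.0142,-0.0625,0,0,0.25,1,0.36,0.0142,-0.0625,0,0,0.25,1,0.36,0.0142,-0.0625,0,0,0.25,1,0.36,0.0142,-0.0625,0,0,0.25,1,0.36,0.0142,-0.0625,0,0,0.25,1])

```text
time_s: 19.35
position: [0.5303, -0.0379, 0.2262]
tcp_rot: [[0.978, -0.208, -0.002], [-0.208, -0.978, 0.001], [-0.002, -0.0, -1.0]]
force: [-0.4, 0.5, 0.0]
opening: 1.003
grasp_force: 0.0
```

```bash
python3 - <<'E'
from h import *
w=dict(np.load('w8.npz'))
m=blob(w,416,126,70,35);ct=max(cv2.findContours(m,0,1)[0],key=len)[:,0]
P=np.array([onz(w,a,b,.010)[:2] for a,b in ct],np.float32)*1000;print('small',cv2.fitEllipse(P))
m=blob(w,277,165,70,85);ct=max(cv2.findContours(m,0,1)[0],key=len)[:,0]
P=np.array([onz(w,a,b,.010)[:2] for a,b in ct],np.float32)*1000;print('tray',cv2.minAreaRect(P))
c=cam('wrist');np.savez('w9.npz',**{k:c[k] for k in('color','K','view')})
S=(.5332,-.0388)
for z in(.0785,.063,.033,.0):print(z,proj(c,(*S,z)))
u,v=proj(c,(*S,.06));x0,y0=int(u)-100,int(v)-75;crop(c,x0,max(y0,0),200,150,4,'c9.png');print(x0,y0)
E
```

```text
small ((635.5830688476562, -223.3318328857422), (52.861846923828125, 54.080753326416016), 32.65825271606445)
tray ((479.31182861328125, -232.63438415527344), (145.7371826171875, 41.16804504394531), 78.25225830078125)
0.0785 [279.86255644 185.53993105]
0.063 [279.88506559 182.6538574 ]
0.033 [279.92372556 177.69696186]
0.0 [279.9601213  173.03038137]
179 107
```

View pics/c9.png

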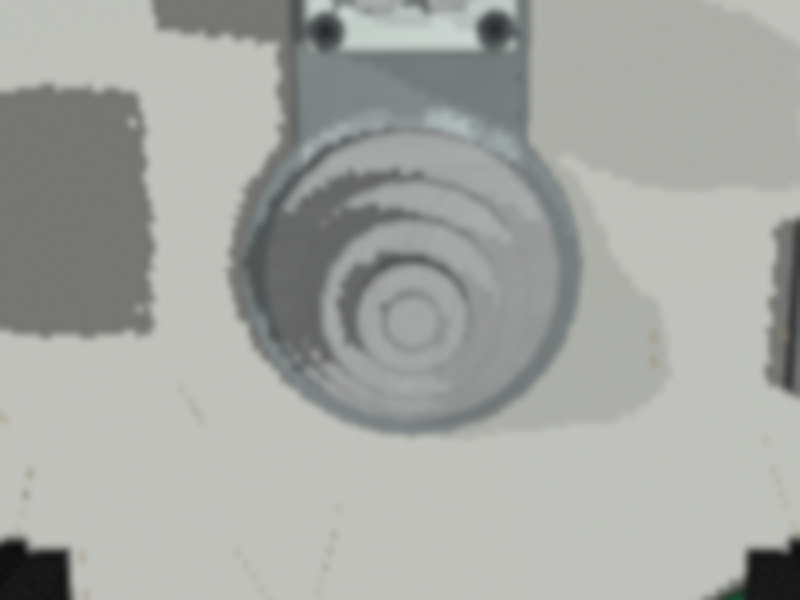

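The spigot is at (282,187) in the full image, within about 2 mm of the expected axis. I descend on the small disc's boss.

In the tool's units: 0.187 m / 0.6 = 0.3117, 0.0013 m / 0.6 = 0.0022.

Call:
hand_motion(plan=[0.0033,0.0022,0.0833,0,0,0,0.7,0.0033,0.0022,0.1667,0,0,0,0.65,0.0033,0.0022,0.2333,0,0,0,0.65,0.0033,0.0022,0.275,0,0,0,0.65,0.0033,0.0022,0.2967,0,0,0,0.65,0.0033,0.0022,0.305,0,0,0,0.65,0.0033,0.0022,0.3117,0,0,0,0.65,0.0033,0.0022,0.3117,0,0,0,0.65])

```text
time_s: 20.2
position: [0.5333, -0.0399, 0.0409]
tcp_rot: [[0.978, -0.209, 0.002], [-0.209, -0.978, -0.001], [0.002, 0.0, -1.0]]
force: [0.3, -0.5, 0.6]
opening: 0.651
grasp_force: 0.0
```

Call:
hand_motion(plan=[0,0,0,0,0,0,0,0,0,0,0,0,0,0,0,0,0,0,0,0,0,0,0,0,0,0,0,0,0,0,0,0,0,0,0,0,0,0,0,0,0,0,0,0,0,0,0,0,0])

```text
time_s: 20.9
position: [0.5327, -0.0396, 0.0405]
tcp_rot: [[0.978, -0.21, 0.001], [-0.21, -0.978, 0.0], [0.001, -0.0, -1.0]]
force: [-0.8, 1.7, 3.9]
opening: 0.322
grasp_force: 30.0
```

Call:
hand_motion(plan=[0,0,-0.0067,0,0,0,0,0,0,-0.0167,0,0,0,0,0,0,-0.025,0,0,0,0,0,0,-0.025,0,0,0,0,0,0,-0.025,0,0,0,0])

```text
time_s: 21.4
position: [0.5325, -0.0398, 0.0553]
tcp_rot: [[0.978, -0.21, 0.0], [-0.21, -0.978, -0.0], [0.0, 0.0, -1.0]]
force: [-0.1, 0.3, -2.2]
opening: 0.325
grasp_force: 30.0
```

```bash
python3 - <<'E'
from h import *
for i in range(3):
  s=bot.read_state();print(s['position'],s['force'],s['opening']);c=cam('wrist')
S=s['position']
print(proj(c,(*S[:2],.033+.021)),proj(cam('side'),(*S[:2],.033+.021)))
a=cam('side')
x=np.zeros((600,800,3),np.uint8)
x[:600,:400]=cv2.resize(c['color'][120:320,213:347,::-1],(400,600))
x[:600,400:]=cv2.resize(a['color'][150:270,250:330,::-1],(400,600),interpolation=cv2.INTER_CUBIC)
cv2.imwrite('pics/c10.png',np.clip(x*1.4,0,255).astype(np.uint8))
E
```

```text
[ 0.53249329 -0.03976757  0.05532601] [-0.05659566  0.28152387 -2.17591132] 0.3249197815833076
[ 0.5323611  -0.03970745  0.05516338] [ 0.08926106 -0.47947616 -1.57408918] 0.31984810745778874
[ 0.53227587 -0.03966195  0.05506237] [ 0.29157744  0.91735857 -0.99810108] 0.31662234695539465
[278.97346214 238.47047857] [294.25055787 226.59679483]
```

View pics/c10.png

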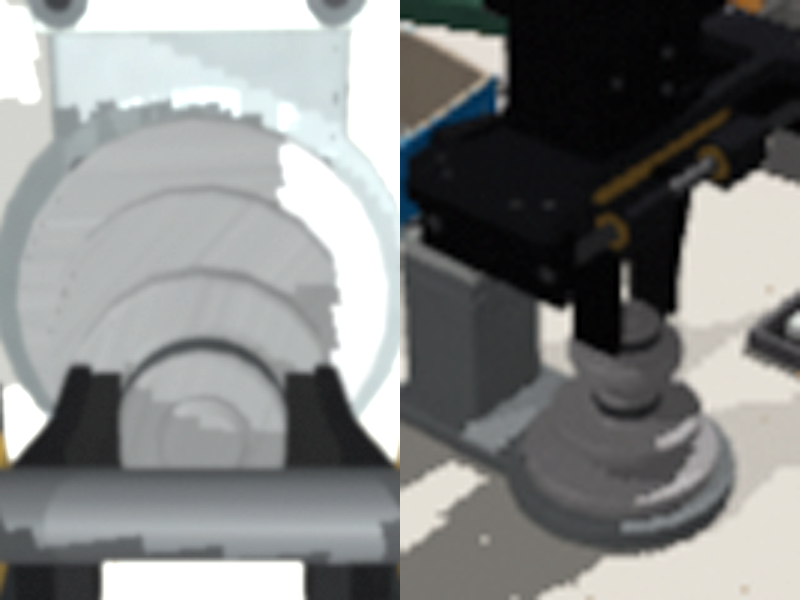

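The small disc is held level and clear of the stack, with its spigot at (280.7,264.7) in the wrist view and fingers on both sides of the boss. From here on I check by numbers only.

```bash
python3 - <<'E'
from h import *
w1=dict(np.load('w1.npz'));w8=dict(np.load('w8.npz'))
print('lid corner',tri([(w1,474,53),(w8,452,222)]))
print('box corner',tri([(w1,456,66),(w8,438,216)]),tri([(w1,456,66),(w8,318,224)]))
c=cam('wrist');s=bot.read_state();R=s['tcp_rot'];p=s['position']
print('disc in tool',R.T@(onz(c,280.7,264.7,.0935)-p))
for n,w,u,v in(('s',w1,383,85),('s',w8,416,126),('L',w1,44,179)):
    # rim top circle: search params maximizing radial gradient dark-inside at inner edge
    g=cv2.GaussianBlur(cv2.cvtColor(w['color'],cv2.COLOR_RGB2GRAY),(0,0),.7).astype(float)
    r=.029 if n=='s' else .048;ro=r+.007
    x0=onz(w,u,v,.01)[:2];best=[]
    t=np.linspace(0,2*np.pi,90,endpoint=False)
    def samp(cx,cy,rr,z):
        q=np.array([proj(w,(cx+rr*np.cos(a),cy+rr*np.sin(a),z)) for a in t],np.float32)
        return cv2.remap(g.astype(np.float32),q[:,0][None],q[:,1][None],1)[0]
    for dx in np.arange(-.008,.0081,.001):
        for dy in np.arange(-.008,.0081,.001):
            X,Y=x0+[dx,dy]
            sc=np.median(samp(X,Y,r+.003,.01)-samp(X,Y,r-.004,.004))
            d=samp(X,Y,r+.003,.01);sc=(d-samp(X,Y,r-.0035,.008)).clip(-30,30).sum()-2*abs(d-np.median(d)).clip(0,30).sum()
            best.append((sc,X,Y))
    best.sort(reverse=True);print(n,np.mean(best[:8],axis=0),np.std(best[:8],axis=0))
E
```

```text
lid corner (array([ 0.65039963, -0.32384861,  0.04498425]), [array([-0.1,  0.1]), array([0.1, 0.1])])
box corner (array([ 0.64193989, -0.3159251 ,  0.02683699]), [array([ 4.2, -1.9]), array([-2.2, -4. ])]) (array([ 0.58084958, -0.35421776, -0.08729539]), [array([-5.4, 42.3]), array([43.7, -0.7])])
disc in tool [ 0.00088891  0.00100809 -0.0385345 ]
s [ 2.09904761e+03  6.37619180e-01 -2.23114111e-01] [2.01427538e+02 8.66025404e-04 7.80624750e-04]
s [ 2.20725537e+03  6.37255954e-01 -2.23159086e-01] [1.47134995e+02 7.80624750e-04 7.80624750e-04]
L [1.46952954e+03 6.13545011e-01 2.78901067e-01] [8.42778098e+01 7.80624750e-04 7.80624750e-04]
```

In the tool's units: 0.157 m / 0.6 = 0.2617, -0.095 m / 0.6 = -0.1583, 23 degrees / 360 = 0.0639.

Call:
hand_motion(plan=[0,0,-0.05,0,0,0,0,0,0,-0.1083,0,0,0,0,0,0,-0.1583,0,0,0,0,0.0583,0.0667,-0.1583,0,0,0.0167,0,0.1167,0.1333,-0.1583,0,0,0.0333,0,0.175,0.2,-0.1583,0,0,0.05,0,0.2333,0.2617,-0.1583,0,0,0.0639,0,0.2333,0.2617,-0.1583,0,0,0.0639,0,0.2333,0.2617,-0.1,0,0,0.0639,0,0.2333,0.2617,-0.0417,0,0,0.0639,0,0.2333,0.2617,0.0167,0,0,0.0639,0,0.2333,0.2617,0.05,0,0,0.0639,0,0.2333,0.2617,0.0583,0,0,0.0639,0,0.2333,0.2617,0.0583,0,0,0.0639,0])

```text
time_s: 23.1
position: [0.6357, -0.2219, 0.0192]
tcp_rot: [[0.818, -0.575, -0.002], [-0.575, -0.818, 0.001], [-0.002, 0.0, -1.0]]
force: [0.8, 0.8, -1.6]
opening: 0.324
grasp_force: 30.0
```

```bash
python3 - <<'E'
from h import *
s=bot.read_state();R=s['tcp_rot'];p=s['position'];t=np.array([.6374,-.2231,-.0085])-.0009*R[:,0];t[2]=-.0085;print(R.T@(t-p))
E
```

```text
[1.28111109e-03 2.47051234e-05 2.76822611e-02]
```

In the tool's units: 0.027 m / 0.6 = 0.045, 0.025 m / 0.6 = 0.0417.

Call:
hand_motion(plan=[0.0017,0,0.0167,0,0,0,0,0.0017,0,0.03,0,0,0,0,0.0017,0,0.0383,0,0,0,0,0.0017,0,0.0417,0,0,0,0,0.0017,0,0.045,0,0,0,0,0.0017,0,0.045,0,0,0,0,0.0017,0,0.045,0,0,0,0], only="pos|force|open")

```text
position: [0.6374, -0.2232, -0.0066]
force: [-0.4, 0.6, -1.5]
opening: 0.328
grasp_force: 30.0
```

In the tool's units: 0.004 m / 0.6 = 0.0067, 0.003 m / 0.6 = 0.005.

Call:
hand_motion(plan=[0,0,0.0025,0,0,0,0,0,0,0.005,0,0,0,0,0,0,0.0067,0,0,0,0,0,0,0.0067,0,0,0,0], only="pos|force|open")

```text
position: [0.6375, -0.2232, -0.0094]
force: [-1.5, 0.9, 5.2]
opening: 0.323
grasp_force: 30.0
```

In the tool's units: -0.1906 m / 0.6 = -0.3177, -0.16 m / 0.6 = -0.2667, -23 degrees / 360 = -0.0639.

Call:
hand_motion(plan=[0,0,0,0,0,0,0.6,0,0,0,0,0,0,0.6,0,0,0,0,0,0,0.6,0,0,0,0,0,0,0.6,0,0,-0.0333,0,0,0,0.6,0,0,-0.1,0,0,0,0.6,0,0,-0.1833,0,0,0,0.6,0,0,-0.2667,0,0,0,0.6,-0.1,-0.05,-0.2667,0,0,-0.0167,0.6,-0.1667,-0.0833,-0.2667,0,0,-0.0333,0.6,-0.2333,-0.1167,-0.2667,0,0,-0.05,0.6,-0.3,-0.1417,-0.2667,0,0,-0.0639,0.6,-0.3177,-0.1502,-0.2667,0,0,-0.0639,0.6,-0.3177,-0.1502,-0.2167,0,0,-0.0639,0.6,-0.3177,-0.1502,-0.2167,0,0,-0.0639,0.6,-0.3177,-0.1502,-0.2167,0,0,-0.0639,0.6])

```text
time_s: 25.8
position: [0.5333, -0.0402, 0.119]
tcp_rot: [[0.978, -0.21, -0.001], [-0.21, -0.978, 0.0], [-0.001, 0.0, -1.0]]
force: [0.2, -0.5, 0.2]
opening: 0.596
grasp_force: 0.0
```

```bash
python3 - <<'E'
from h import *
a=cam('side');b=cam('scene');c=cam('wrist')
def fit(w,x0,r,zi=.008,ho=.003,hi=.0035,z0=.01):
    g=cv2.GaussianBlur(cv2.cvtColor(w['color'],cv2.COLOR_RGB2GRAY),(0,0),.7).astype(np.float32)
    t=np.linspace(0,2*np.pi,90,endpoint=False);best=[]
    def samp(X,Y,rr,z):
        q=np.array([proj(w,(X+rr*np.cos(k),Y+rr*np.sin(k),z)) for k in t],np.float32)
        return cv2.remap(g,q[:,0][None],q[:,1][None],1)[0]
    for dx in np.arange(-.01,.0101,.001):
        for dy in np.arange(-.01,.0101,.001):
            X,Y=x0[0]+dx,x0[1]+dy;d=samp(X,Y,r+ho,z0)
            best.append(((d-samp(X,Y,r-hi,zi)).clip(-30,30).sum()-2*abs(d-np.median(d)).clip(0,30).sum(),X,Y))
    best.sort(reverse=True);return np.mean(best[:8],axis=0)
print('med',fit(a,(.484,.279),.038),fit(b,(.484,.279),.038))
print('large',fit(a,(.6135,.2789),.048),fit(b,(.6135,.2789),.048))
np.savez('w11.npz',**{k:c[k] for k in('color','K','view')})
s=bot.read_state();R=s['tcp_rot'];p=s['position'];print(R.T@(np.array([.5334,-.0399,.0195])-p))
# small disc check: bright disc in seat
E
```

```text
med [1.37924036e+03 4.85250000e-01 2.79250000e-01] [1.09706018e+03 4.82500000e-01 2.79500000e-01]
large [4.35515625e+02 6.11000000e-01 2.77900000e-01] [68.38305664  0.604875    0.2794    ]
[-0.00126106 -0.00058415  0.10043898]
```

In the tool's units: 0.099 m / 0.6 = 0.165, 0.096 m / 0.6 = 0.16.

Call:
hand_motion(plan=[0,0,0.0667,0,0,0,0.6,0,0,0.125,0,0,0,0.6,0,0,0.15,0,0,0,0.6,0,0,0.16,0,0,0,0.6,0,0,0.165,0,0,0,0.6,0,0,0.165,0,0,0,0.6], only="pos|force")

```text
position: [0.534, -0.0402, 0.0208]
force: [-0.4, -1.0, 0.9]
grasp_force: 0.0
```

Call:
hand_motion(plan=[0,0,0,0,0,0,0,0,0,0,0,0,0,0,0,0,0,0,0,0,0,0,0,0,0,0,0,0,0,0,0,0,0,0,0,0,0,0,0,0,0,0,0,0,0,0,0,0,0], only="pos|force|open")

```text
position: [0.5334, -0.0399, 0.0206]
force: [-2.0, -0.7, 5.3]
opening: 0.316
grasp_force: 30.0
```

In the tool's units: -0.018 m / 0.6 = -0.03, -0.01 m / 0.6 = -0.0167.

Call:
hand_motion(plan=[0,0,-0.0067,0,0,0,0,0,0,-0.0167,0,0,0,0,0,0,-0.03,0,0,0,0,0,0,-0.03,0,0,0,0], only="pos|force|open")

```text
position: [0.5337, -0.0399, 0.0391]
force: [0.5, -0.3, -2.2]
opening: 0.323
grasp_force: 30.0
```

Call:
hand_motion(plan=[0,0,-0.05,0,0,0,0,0,0,-0.1167,0,0,0,0,0,0,-0.1833,0,0,0,0,-0.025,-0.0667,-0.1833,0,0,0,0,-0.05,-0.1333,-0.1833,0,0,0,0,-0.075,-0.2,-0.1833,0,0,0,0,-0.1,-0.2667,-0.1833,0,0,0,0,-0.125,-0.3333,-0.1833,0,0,0,0,-0.15,-0.4,-0.1833,0,0,0,0,-0.175,-0.4667,-0.1833,0,0,0,0,-0.1917,-0.5033,-0.1833,0,0,0,0,-0.1917,-0.5033,-0.1833,0,0,0,0,-0.1917,-0.5033,-0.1833,0,0,0,0])

```text
time_s: 28.95
position: [0.4832, 0.2798, 0.1479]
tcp_rot: [[0.978, -0.208, -0.001], [-0.208, -0.978, -0.001], [-0.001, 0.001, -1.0]]
force: [-0.5, -0.5, -2.7]
opening: 0.318
grasp_force: 30.0
```

```bash
cat >>h.py <<'E'
def fit(w,x0,r,zi=.008,ho=.003,hi=.0035,z0=.01):
    g=cv2.GaussianBlur(cv2.cvtColor(w['color'],cv2.COLOR_RGB2GRAY),(0,0),.7).astype(np.float32)
    t=np.linspace(0,2*np.pi,90,endpoint=False);best=[]
    def samp(X,Y,rr,z):
        q=np.array([proj(w,(X+rr*np.cos(k),Y+rr*np.sin(k),z)) for k in t],np.float32)
        return cv2.remap(g,q[:,0][None],q[:,1][None],1)[0]
    for dx in np.arange(-.01,.0101,.001):
        for dy in np.arange(-.01,.0101,.001):
            X,Y=x0[0]+dx,x0[1]+dy;d=samp(X,Y,r+ho,z0)
            best.append(((d-samp(X,Y,r-hi,zi)).clip(-30,30).sum()-2*abs(d-np.median(d)).clip(0,30).sum(),X,Y))
    best.sort(reverse=True);return np.mean(best[:8],axis=0)
E
python3 - <<'E'
from h import *
c=cam('wrist');np.savez('w12.npz',**{k:c[k] for k in('color','K','view')})
print('seats in view at',proj(c,(.4845,.279,.01)),proj(c,(.613,.278,.01)))
print('med',fit(c,(.4845,.279),.038),'large',fit(c,(.612,.2785),.048))
E
```

```text
seats in view at [279.8504778  189.28499169] [251.23653546  52.28647153]
med [29.96594238  0.482875    0.278375  ] large [225.24816895   0.613875     0.28      ]
```

In the tool's units: -0.08 m / 0.6 = -0.1333, -0.04 m / 0.6 = -0.0667.

Call:
hand_motion(plan=[-0.0667,0,0,0,0,0,0,-0.1333,0,0,0,0,0,0,-0.1333,0,0,0,0,0,0,-0.1333,0,0,0,0,0,0], only="pos|force|open")

```text
position: [0.4055, 0.2954, 0.1483]
force: [0.6, 0.3, -2.6]
opening: 0.32
grasp_force: 30.0
```

```bash
python3 - <<'E'
from h import *
c=cam('wrist');np.savez('w13.npz',**{k:c[k] for k in('color','K','view')})
print('seats in view at',proj(c,(.4845,.279,.01)),proj(c,(.613,.278,.01)))
f=fit(c,(.4845,.279),.038);print('med',f)
s=bot.read_state();R=s['tcp_rot'];p=s['position'];t=np.array([f[1],f[2],.0]);print(R.T@(t-p))
E
```

```text
seats in view at [278.83011674 106.61296918] [247.67696486 -49.97243329]
med [2.05731152e+03 4.84000000e-01 2.78000000e-01]
[0.0788499  0.001184   0.14865969]
```

In the tool's units: 0.1545 m / 0.6 = 0.2575, 0.079 m / 0.6 = 0.1317.

Call:
hand_motion(plan=[0.0667,0.0017,0,0,0,0,0,0.1317,0.0017,0.0167,0,0,0,0,0.1317,0.0017,0.0833,0,0,0,0,0.1317,0.0017,0.15,0,0,0,0,0.1317,0.0017,0.2,0,0,0,0,0.1317,0.0017,0.225,0,0,0,0,0.1317,0.0017,0.2417,0,0,0,0,0.1317,0.0017,0.2533,0,0,0,0,0.1317,0.0017,0.2575,0,0,0,0,0.1317,0.0017,0.2575,0,0,0,0], only="pos|force|open")

```text
position: [0.4836, 0.2788, -0.006]
force: [0.3, -0.4, -3.5]
opening: 0.321
grasp_force: 30.0
```

In the tool's units: 0.0025 m / 0.6 = 0.0042, 0.001 m / 0.6 = 0.0017.

Call:
hand_motion(plan=[0,0,0.0017,0,0,0,0,0,0,0.0042,0,0,0,0,0,0,0.0042,0,0,0,0], only="pos|force|open")

```text
position: [0.4839, 0.2792, -0.008]
force: [1.0, 0.8, 0.0]
opening: 0.321
grasp_force: 30.0
```

In the tool's units: 0.002 m / 0.6 = 0.0033, 0.001 m / 0.6 = 0.0017.

Call:
hand_motion(plan=[0,0,0.0017,0,0,0,0,0,0,0.0033,0,0,0,0,0,0,0.0033,0,0,0,0], only="pos|force|open")

```text
position: [0.4839, 0.2792, -0.0085]
force: [-0.9, -1.0, 12.9]
opening: 0.324
grasp_force: 30.0
```

In the tool's units: 0.3017 m / 0.6 = 0.5028, -0.15 m / 0.6 = -0.25.

Call:
hand_motion(plan=[0,0,0,0,0,0,0.6,0,0,0,0,0,0,0.6,0,0,0,0,0,0,0.6,0,0,0,0,0,0,0.6,0,0,-0.0333,0,0,0,0.6,0,0,-0.1,0,0,0,0.6,0,0,-0.1833,0,0,0,0.6,0.025,0.0667,-0.25,0,0,0,0.6,0.05,0.1417,-0.25,0,0,0,0.6,0.075,0.2167,-0.25,0,0,0,0.6,0.1,0.2917,-0.25,0,0,0,0.6,0.1333,0.3667,-0.25,0,0,0,0.6,0.1667,0.4333,-0.25,0,0,0,0.6,0.1923,0.5028,-0.25,0,0,0,0.6,0.1923,0.5028,-0.2,0,0,0,0.6,0.1923,0.5028,-0.1333,0,0,0,0.6,0.1923,0.5028,-0.1333,0,0,0,0.6,0.1923,0.5028,-0.1333,0,0,0,0.6])

```text
time_s: 32.85
position: [0.5316, -0.0401, 0.0687]
tcp_rot: [[0.978, -0.21, -0.003], [-0.21, -0.978, 0.001], [-0.003, -0.0, -1.0]]
force: [1.3, -0.3, -0.1]
opening: 0.601
grasp_force: 0.0
```

```bash
python3 - <<'E'
from h import *
s=bot.read_state();R=s['tcp_rot'];p=s['position'];print(R.T@(np.array([.5334,-.0399,-.0005])-p))
E
```

```text
[ 0.0018799  -0.00052845  0.06917877]
```

In the tool's units: 0.069 m / 0.6 = 0.115, 0.064 m / 0.6 = 0.1067.

Call:
hand_motion(plan=[0.0017,0,0.0333,0,0,0,0.6,0.0017,0,0.0667,0,0,0,0.6,0.0017,0,0.0917,0,0,0,0.6,0.0017,0,0.1067,0,0,0,0.6,0.0017,0,0.115,0,0,0,0.6,0.0017,0,0.115,0,0,0,0.6,0.0017,0,0.115,0,0,0,0.6], only="pos|force")

```text
position: [0.5341, -0.0407, 0.001]
force: [-0.7, -0.6, -0.3]
grasp_force: 0.0
```

Call:
hand_motion(plan=[0,0,0,0,0,0,0,0,0,0,0,0,0,0,0,0,0,0,0,0,0,0,0,0,0,0,0,0,0,0,0,0,0,0,0,0,0,0,0,0,0,0,0,0,0,0,0,0,0], only="pos|force|open")

```text
position: [0.5335, -0.0405, 0.0003]
force: [-0.1, 0.6, 1.8]
opening: 0.318
grasp_force: 30.0
```

Call:
hand_motion(plan=[0,0,-0.0067,0,0,0,0,0,0,-0.0167,0,0,0,0,0,0,-0.03,0,0,0,0,0,0,-0.03,0,0,0,0], only="pos|force|open")

```text
position: [0.5341, -0.0408, 0.0192]
force: [0.6, 0.2, -2.7]
opening: 0.316
grasp_force: 30.0
```

In the tool's units: -0.33 m / 0.6 = -0.55, -0.11 m / 0.6 = -0.1833.

Call:
hand_motion(plan=[0,0,-0.0667,0,0,0,0,0,0,-0.1333,0,0,0,0,0,0,-0.1833,0,0,0,0,-0.015,-0.07,-0.1833,0,0,0,0,-0.03,-0.14,-0.1833,0,0,0,0,-0.045,-0.21,-0.1833,0,0,0,0,-0.06,-0.28,-0.1833,0,0,0,0,-0.075,-0.35,-0.1833,0,0,0,0,-0.0883,-0.4167,-0.1833,0,0,0,0,-0.1017,-0.4833,-0.1833,0,0,0,0,-0.115,-0.55,-0.1833,0,0,0,0,-0.115,-0.55,-0.1833,0,0,0,0,-0.115,-0.55,-0.1833,0,0,0,0,-0.115,-0.55,-0.1833,0,0,0,0])

```text
time_s: 36.05
position: [0.5344, 0.2956, 0.1277]
tcp_rot: [[0.978, -0.21, -0.001], [-0.21, -0.978, -0.001], [-0.001, 0.001, -1.0]]
force: [-0.4, -0.1, -4.0]
opening: 0.317
grasp_force: 30.0
```

```bash
python3 - <<'E'
from h import *
c=cam('wrist')
print(proj(c,(.6138,.2795,.01)))
f=fit(c,(.6138,.2795),.048);print('large',f)
s=bot.read_state();R=s['tcp_rot'];p=s['position'];t=np.array([f[1],f[2],-.0077]);print(R.T@(t-p))
E
```

```text
[278.1223853  105.27720587]
large [1.54561096e+03 6.14300000e-01 2.80500000e-01]
[ 0.08114118 -0.00249585  0.13546731]
```

In the tool's units: 0.134 m / 0.6 = 0.2233, 0.081 m / 0.6 = 0.135.

Call:
hand_motion(plan=[0.0667,-0.0033,0,0,0,0,0,0.135,-0.0033,0.0167,0,0,0,0,0.135,-0.0033,0.0833,0,0,0,0,0.135,-0.0033,0.15,0,0,0,0,0.135,-0.0033,0.1833,0,0,0,0,0.135,-0.0033,0.2,0,0,0,0,0.135,-0.0033,0.2133,0,0,0,0,0.135,-0.0033,0.22,0,0,0,0,0.135,-0.0033,0.2233,0,0,0,0,0.135,-0.0033,0.2233,0,0,0,0], only="pos|force|open")

```text
position: [0.6154, 0.2818, -0.0048]
force: [-0.1, -0.1, -3.8]
opening: 0.318
grasp_force: 30.0
```

Call:
hand_motion(plan=[0,0,0.0017,0,0,0,0,0,0,0.0042,0,0,0,0,0,0,0.0042,0,0,0,0], only="pos|force|open")

```text
position: [0.6153, 0.2818, -0.0076]
force: [-0.1, 0.3, -0.3]
opening: 0.317
grasp_force: 30.0
```

In the tool's units: 0.0015 m / 0.6 = 0.0025, 0.001 m / 0.6 = 0.0017.

Call:
hand_motion(plan=[0,0,0.0017,0,0,0,0,0,0,0.0025,0,0,0,0,0,0,0.0025,0,0,0,0], only="pos|force|open")

```text
position: [0.6154, 0.2818, -0.0077]
force: [-2.1, -0.5, 6.6]
opening: 0.312
grasp_force: 30.0
```

Call:
hand_motion(plan=[0,0,0,0,0,0,0.6,0,0,0,0,0,0,0.6,0,0,0,0,0,0,0.6,0,0,0,0,0,0,0.6,0,0,-0.0333,0,0,0,0.6,0,0,-0.1,0,0,0,0.6,0,0,-0.1833,0,0,0,0.6,0,0,-0.2667,0,0,0,0.6,-0.0667,0,-0.3333,0,0,0,0.6,-0.1333,0,-0.3667,0,0,0,0.6,-0.1333,0,-0.3667,0,0,0,0.6,-0.1333,0,-0.3667,0,0,0,0.6], only="pos|force|open")

```text
position: [0.5361, 0.2988, 0.2112]
force: [0.7, 0.2, -0.4]
opening: 0.596
grasp_force: 0.0
```

```bash
python3 - <<'E'
from h import *
w=cam('wrist');a=cam('side')
# discs seated: edge of disc flange top (z .013) vs dark gap; fit bright disc inside dark ring
for n,c,x,r in(('L',w,(.614,.280),.044),('M',w,(.484,.278),.034),('S',a,(.6374,-.2231),.025)):
    print(n,proj(c,(*x,.013)).round(),'disc',fit(c,x,.015,z0=.0283,zi=.025,ho=-.0073-.005,hi=-.002) if 0 else '', end=' ')
    u,v=proj(c,(*x,.0285));g=cv2.cvtColor(c['color'],cv2.COLOR_RGB2GRAY)
    t=np.linspace(0,2*np.pi,12,endpoint=False)
    for rr,z in((r-.005,.013),(r+.002,.013)):
        print([int(g[tuple(np.clip(proj(c,(x[0]+rr*np.cos(k),x[1]+rr*np.sin(k),z)).round().astype(int)[::-1],0,[419,559]))]) for k in t],end=' ')
    print()
# plunger handle top check in side view
b=blob(a,264,178,45,16);ys,xs=np.nonzero(b);print('handle blob',xs.mean(),ys.mean(),len(xs),'pred down',proj(a,(.618,-.0575,.1365)),'latched',proj(a,(.618,-.0575,.1465)))
E
```

```text
L [282. 109.] disc  [190, 189, 186, 191, 188, 189, 192, 195, 192, 192, 191, 192] [76, 89, 70, 89, 92, 84, 59, 59, 57, 47, 54, 67] 
M [306. 218.] disc  [160, 175, 181, 179, 176, 177, 183, 184, 187, 188, 186, 163] [41, 40, 63, 91, 122, 151, 167, 117, 86, 58, 45, 42] 
S [289. 192.] disc  [130, 104, 114, 105, 109, 129, 126, 114, 85, 108, 105, 129] [57, 28, 61, 88, 73, 75, 64, 54, 84, 124, 133, 106] 
handle blob 259.92250922509226 178.93726937269372 271 pred down [263.5831969  181.58799582] latched [263.46725193 177.6584951 ]
```

All three discs touched down at floor height, and the picture levels show each one inside its seat. The handle is still up and the gripper is clear.

```bash
python3 -c "
from rig import bot
print(bot.hand_in())"
```

```text
the job is handed in; nothing more can be done
None
```

The job is handed in with no verdict returned: by my readings, the plunger is latched open, the strap is flat in its tray, and all three discs are on the floors of their own seats, all within the time limit.

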